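# Refill and lock the drip feeder, then clear the breaking plate

## Task

Refill the drip feeder: put every whole feed cake lying on the bench into its pot, set the lid home flat in the mouth, twist the black locking ring a quarter turn clockwise until it clicks locked, and only then turn the feed knob clockwise past its click to on. Also wipe all the broken chips off the grey plate into its steel catch tray with the scraper block, without touching the chips with the fingers, and stand the scraper upright back on the bench. Leave the other things on the bench where they are.

Things in the scene. Friction and masses are not known exactly. Their poses are not given: they have to be found in the camera images.
- pot_mouth (a point): centre of the mouth of the drip feeder's upright grey pot, level with the flange the lid lies on, 145 mm above the bench. Mouth 100 mm across; pot 132 mm inside, floor 121 mm below. x points away from the robot (yaw within 0.12), z up. A black locking ring surrounds the mouth; the brass feed valve stands 165 mm along -y on the same fixed foot plate (190 x 360 mm). Highest part: ring studs, 190 mm
- lock_ring (a joint): black bayonet ring, captive round the pot's mouth, 168 mm across, top at 161.5 mm: rad, clockwise from above; 0 open (starts within 0.2), 1.571 locked. Sprung click: up to 0.36 N m from 1.18 to 1.4, then it snaps home. Two claws, one inward of each stud, lie 156 to 162 mm high, 36 mm wide, reaching in to 62 mm from the axis
- stud_a (a point): centre of the top of the ring's near stud: upright black peg, 14 mm thick, 28.5 mm tall, top 190 mm above the bench, 86 mm from the pot's axis. With the ring open it is at the pot's front right (direction (-0.71, -0.71) in pot_mouth's axes); locking carries it clockwise across the front to the front left. An equal stud is oppopoint
- feed_knob (a joint): black bar knob on the brass valve: rad about its vertical axis, clockwise from above; 0 off (starts within 0.15), 1.2 on (end stop). Its click resists with up to about 0.15 N m from 0.53 to 0.9, then it snaps on to 1.2
- knob_grip (a point): centre of the knob's top, on its axis, 128 mm above the bench. The grip is a bar 52 mm long, 16 mm wide, 30 mm tall, below this point; the point's x axis runs along the bar and turns with it
- lid: loose white lid, origin centre of underside. Plug 88 mm across, 8 mm tall; over it an 8 mm plate, 114 mm across, with lobes along +y and -y (140 mm over both, +-40 degrees each); bar handle along x, 72 x 18 mm, 16 to 44 mm high. Drops in with x along the line of the studs (within 25 degrees) and centred within 4 mm; home, its origin is 137 mm above the bench.
- cake1: pressed feed cake (brown), a block 56 mm (x) by 36 mm (y) by 26 mm (z) with rounded edges, 50 g; origin at the centre of its underside. Two to four cakes are there, lying in a row on the front of the bench; None if absent
- cake2: pressed feed cake (brown), a block 56 mm (x) by 36 mm (y) by 26 mm (z) with rounded edges, 50 g; origin at the centre of its underside. Two to four cakes are there, lying in a row on the front of the bench; None if absent
- cake3: pressed feed cake (brown), a block 56 mm (x) by 36 mm (y) by 26 mm (z) with rounded edges, 50 g; origin at the centre of its underside. Two to four cakes are there, lying in a row on the front of the bench; None if absent
- cake4: pressed feed cake (brown), a block 56 mm (x) by 36 mm (y) by 26 mm (z) with rounded edges, 50 g; origin at the centre of its underside. Two to four cakes are there, lying in a row on the front of the bench; None if absent
- plate_top (a point): centre of the top of the fixed grey breaking plate, 45 mm above the bench, 170 mm (x) by 220 mm (y), z up. Lips 8 mm wide, 10 mm high along both long sides (x = +-81 mm) leave 154 mm free; the ends are open. Against its -y end (robot's right) is the steel catch tray, y = -112 to -219 mm, 164 mm wide inside, floor 39 mm below the plate's top; side walls 1 mm, end wall 20 mm above it
- scraper: dark wooden scraper block standing on the bench: base 50 mm (x) by 120 mm (y) by 20 mm high, on it an upright grip rib 22 mm (x) by 80 mm (y), up to 64 mm high; 0.16 kg. Origin at the centre of the underside; it pushes with its long base sides (facing +x and -x)
- chip1: flat chip broken off a cake (brown), 40 by 28 by 14 mm, on the grey plate; origin at the centre of its underside. Three to five chips are there; None if absent
- chip2: flat chip broken off a cake (brown), 40 by 28 by 14 mm, on the grey plate; origin at the centre of its underside. Three to five chips are there; None if absent
- chip3: flat chip broken off a cake (brown), 40 by 28 by 14 mm, on the grey plate; origin at the centre of its underside. Three to five chips are there; None if absent
- chip4: flat chip broken off a cake (brown), 40 by 28 by 14 mm, on the grey plate; origin at the centre of its underside. Three to five chips are there; None if absent
- chip5: flat chip broken off a cake (brown), 40 by 28 by 14 mm, on the grey plate; origin at the centre of its underside. Three to five chips are there; None if absent
- dispenser: bystander, to be left alone: white plastic push dispenser for plant ties, 75 x 90 x 114 mm; origin at the centre of its underside
- clay_pot: bystander, to be left alone: empty terracotta pot, 116 mm across, 95 mm tall; origin at the centre of its underside
- rake: bystander, to be left alone: black steel bonsai rake, 200 mm long, lying; origin at the centre of its underside
- scoop: bystander, to be left alone: grey silicone scoop, 175 mm long, lying; origin at the centre of its underside
- wire_spool: bystander, to be left alone: spool of copper wire, 64 mm across, 36 mm tall; origin at the centre of its underside
- shears: bystander, to be left alone: black bonsai shears, 160 mm long, lying; origin at the centre of its underside

How it is judged:
By the outcome, as a careful person would: the job done as asked, in the order asked, and still so for the second after the job is handed in, with the robot touching nothing.
Of cake1, cake2, cake3, cake4 only 2 to 4 are there at a start; the rules pass over those that are not, and their reading is None.
Of chip1, chip2, chip3, chip4, chip5 only 3 to 5 are there at a start; the rules pass over those that are not, and their reading is None.
At some moment in a run one of cake1, cake2, cake3, cake4, lid, scraper may be knocked a few centimetres aside while the robot is not near it.
Once in a run the grip may slacken for a moment while it holds something.
It also fails if it takes over 210 s, if anything falls off the work surface, if the arm or the gripper's body presses on something with over 40 N, if the wrist force passes 120 N, or if a joint passes its speed limit or range.

## Robot

A 6-joint arm with a two-finger parallel gripper is mounted at the origin on the work surface. World frame = base frame: x ahead of the robot, y to its left, z up, the work surface at z = 0. Lengths are in m, angles in rad, forces in N, time in s.
With the tool pointing down it reaches from about 0.375 to 0.975 m from the base axis. Payload 3.8 kg.
Tool frame: the origin (TCP) lies at the very end of the fingers, on their centre line; the grasp point (between the pads) lies 19 mm behind it; z points along the fingers, y is the line along which they close (so a half turn about z gives the same grasp; the last joint's range is limited). The gripper opens to 85 mm and grips with 20 to 120 N. Pads are 22 mm wide; open, the fingers measure 114 mm over their backs; the gripper's body (76 mm by 85 mm) begins 54 mm behind the grasp point. The pads swing forward as they close: fully open they stand 13 mm farther back than shut.
Start: joints at [1.292, 0.264, 1.604, -0, 1.274, -0.037], TCP at [0.162, 0.655, 0.198] pointing down, gripper open.
Joint ranges: [-2.63, 2.63], [-0.94, 2.18], [0.31, 2.57], [-1.31, 4.45], [0, 2.66], [-2.55, 2.55]. Speed limits (rad/s): [2.57, 2.57, 3.14, 3.14, 3.14, 3.14].

## Interface

Orientations are given as a rotation vector (axis times angle).
In Python, from workcell import bot gives the robot as it stands. The module is installed in compiled form; this text tells all that it offers.
- The arm moves only by the tool jog_arm, called after "Request:" as name(argument=value, ...) on one line, values as JSON. Schema: {"type":"object","properties":{"plan":{"type":"array","items":{"type":"array","items":{"type":"number"},"minItems":4,"maxItems":4},"minItems":1,"maxItems":5},"jaw":{"type":"number"},"clamp_n":{"type":"number"},"only":{"type":"string"},"quiet":{"type":"boolean"},"lines":{"type":"string"}},"required":["plan"],"additionalProperties":false}. plan is a list of rows, 1 to 5 of them, each of 4 numbers: dx, dy, dz in m, then a turn about the tool's z in rad; each row shifts and turns the commanded pose from where the row before left it, along the tool's axes as they then stand; what a row does not reach is not made up. A row lasts 1/8 s, in which the tool goes at most 0.0625 m and 0.188 rad, less where a joint would pass 70% of its speed; a pose out of reach is approached as far as the arm can. jaw is the opening from 0.0 (shut) to 1.0 (fully open), set as the call begins (left out keeps the last). The fingers move at their own pace and stop on an object; clamp_n is the grip in N (left out, the last holds). Time passes only in rows, so rows that do not move let the fingers close. The tool returns the time, the measured TCP pose, the force, the opening and the grip force at its end. only (a regular expression) keeps the lines of the reply that match it, lines (a string "A,B") keeps lines A to B, and quiet returns only ok. Input that does not fit is refused with a message, and nothing moves.
- bot.read_state(): the state, without advancing time (a new reading comes with each control period).
- bot.read_camera(name): name is "scene" or "top" or "wrist"; returns the picture (420x560x3 uint8, red, green, blue); there is no depth.
- bot.camera_info(name): a dict with "intrinsics" (3x3 intrinsics, pixels), "extrinsics" (4x4, takes a point from camera to world coordinates). Camera axes: x right, y down, z forward; pixel columns grow to the right and rows downward; lengths in m; the calibration is good to about 2 mm. The wrist camera is an equidistant fisheye: a pixel r from the principal point sees the ray r / f radians off the axis. A picture is of the moment at which its call begins: read the wrist's pose just before it. camera_info takes no time and is no camera call; for the wrist camera it gives the pose at the moment of the call.
- bot.finish_job(): hands the job in; it is judged then, once.
Trained networks look in the newest picture that a camera, given by its name, has taken for a name from the list of things; names that differ only in an ending like _2 or _b are one class to them, and where a whole thing is asked for, a point or a joint stands for the part that bears it (a point fixed in the world has none). Each returns a list of dicts, best first, with "conf" (0 to 1); they miss things now and then, are a little off and sometimes report something else, mostly with a low value. They report only what shows in the picture. A call takes as long as a camera call.
- bot.search_frame(camera, thing): "box" ([left, top, right, bottom] in pixels, round what is visible of it).
- bot.regions_of(camera, thing): "pixels" (420x560 bool, what is visible of it) and "box" ([left, top, right, bottom] in pixels, round what is visible of it).
- bot.spot_point(camera, thing): "pixel" ([row, column] in pixels: a listed point, or the origin of a listed thing).
The state is a dict: "time": time; "q": joint angles; "joint_vel": joint speeds; "joint_torque": joint torques, N m; "tool_pos": TCP position; "tcp_rot": TCP orientation; "wrist_force": force on the tool from outside, world axes, zero at the start; "torque": the same for the moment, N m; "width": opening from 0.0 (shut) to 1.0 (fully open); "grip_force": force on a finger pad.
Only numpy, scipy, OpenCV 4.12 (cv2) and the standard library are available. Lean on these libraries where they do the work, as an engineer would, in place of code of your own. Each camera call takes 0.05 s, during which the arm holds its last target. There are 200 camera calls.

## Working session

There is one attempt and no reset: what is moved stays moved. The work goes in short steps, Python scripts to look and compute and a tool call to move; the robot and the scene stay as the last step left them, time stands still between calls to the robot, and variables do not carry over. Pictures are saved under pics/ and viewed, at most 14 in all, crops included, and the job is handed in when it is done.

```bash
mkdir -p pics
```

Create h.py:
```python
import numpy as np, cv2
from workcell import bot
from scipy.spatial.transform import Rotation as R
def ray(cam,px,info=None):
    i=info or bot.camera_info(cam);K=np.array(i["intrinsics"]);T=np.array(i["extrinsics"])
    r,c=px;x=(c-K[0,2])/K[0,0];y=(r-K[1,2])/K[1,1]
    if cam=="wrist":
        t=np.hypot(x,y);s=np.sin(t)/t if t>1e-9 else 1;d=np.array([x*s,y*s,np.cos(t)])
    else: d=np.array([x,y,1.])
    return T[:3,3],T[:3,:3]@d
def at(cam,px,z,info=None):
    o,d=ray(cam,px,info);return o+d*(z-o[2])/d[2]
def proj(cam,P,info=None):
    i=info or bot.camera_info(cam);K=np.array(i["intrinsics"]);T=np.array(i["extrinsics"])
    p=T[:3,:3].T@(np.asarray(P)-T[:3,3])
    if cam=="wrist":
        r=np.hypot(p[0],p[1]);t=np.arctan2(r,p[2]);x,y=p[0]/r*t,p[1]/r*t
    else: x,y=p[0]/p[2],p[1]/p[2]
    return np.array([K[1,1]*y+K[1,2],K[0,0]*x+K[0,2]])
def save(cam,name):
    im=bot.read_camera(cam);cv2.imwrite(f"pics/{name}.png",im[:,:,::-1]);return im
def tool():
    s=bot.read_state();M=R.from_rotvec(s["tcp_rot"]).as_matrix();return np.array(s["tool_pos"]),M,s
def go(target,yaw=None):
    """rows needed: offset in tool axes to world target; yaw=direction angle of tool y axis (mod pi)"""
    p,M,s=tool();d=M.T@(np.array(target)-p)
    cy=np.arctan2(M[1,1],M[0,1]);out=[d.round(4).tolist(),"ytool",round(cy,3)]
    if yaw is not None:
        e=(yaw-cy+np.pi/2)%np.pi-np.pi/2; out+=["turn(toolz down)",round(-e,3),"q6",round(s["q"][5],2)]
    print(*out)
```

Run:
```python
from h import *
for c in("top","scene"):
    save(c,c+"0");i=bot.camera_info(c);print(c,np.round(i["extrinsics"],3).tolist(),np.round(i["intrinsics"],1).tolist())
p,M,s=tool();print(p,M.round(3).tolist(),s["time"])
for t,z in [("pot_mouth",.145),("stud_a",.19),("knob_grip",.128),("lid",0),("cake1",0),("plate_top",.045),("scraper",0),("chip1",.045)]:
    for d in bot.spot_point("top",t)[:6]:
        print(t,round(d["conf"],2),np.round(d["pixel"]),at("top",d["pixel"],z).round(3))
```

```text
top [[-0.015, -0.977, 0.213, 0.274], [-1.0, 0.013, -0.009, 0.031], [0.006, -0.214, -0.977, 1.472], [0.0, 0.0, 0.0, 1.0]] [[453.6, 0.0, 276.2], [0.0, 453.6, 204.9], [0.0, 0.0, 1.0]]
scene [[0.559, 0.599, -0.573, 1.175], [0.829, -0.396, 0.395, -0.398], [0.009, -0.696, -0.718, 0.934], [0.0, 0.0, 0.0, 1.0]] [[409.4, 0.0, 285.1], [0.0, 409.4, 214.1], [0.0, 0.0, 1.0]]
[0.1614257  0.65467248 0.1970802 ] [[-0.971, 0.239, -0.001], [0.239, 0.971, -0.002], [0.0, -0.002, -1.0]] 0.1
pot_mouth 0.81 [177. 229.] [0.653 0.16  0.145]
stud_a 0.77 [192. 248.] [0.593 0.1   0.19 ]
knob_grip 0.57 [175. 282.] [ 0.661 -0.003  0.128]
lid 0.55 [227. 164.] [0.527 0.387 0.   ]
cake1 0.75 [251. 211.] [0.444 0.231 0.   ]
cake1 0.63 [256. 238.] [0.429 0.143 0.   ]
plate_top 0.97 [210. 367.] [ 0.564 -0.275  0.045]
scraper 0.9 [252. 301.] [ 0.436 -0.06   0.   ]
scraper 0.65 [227. 375.] [ 0.517 -0.308  0.   ]
scraper 0.51 [209. 368.] [ 0.577 -0.288  0.   ]
scraper 0.19 [281. 355.] [ 0.341 -0.231  0.   ]
chip1 0.58 [213. 356.] [ 0.554 -0.239  0.045]
chip1 0.54 [202. 371.] [ 0.589 -0.289  0.045]
chip1 0.54 [224. 372.] [ 0.517 -0.289  0.045]
chip1 0.5 [198. 391.] [ 0.601 -0.355  0.045]
chip1 0.38 [223. 393.] [ 0.52  -0.356  0.045]
```

View pics/top0.png

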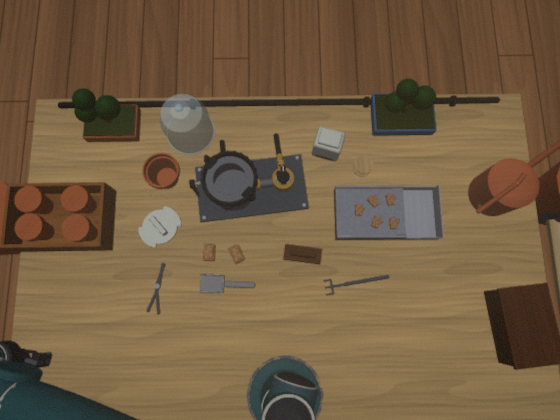

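View pics/scene0.png

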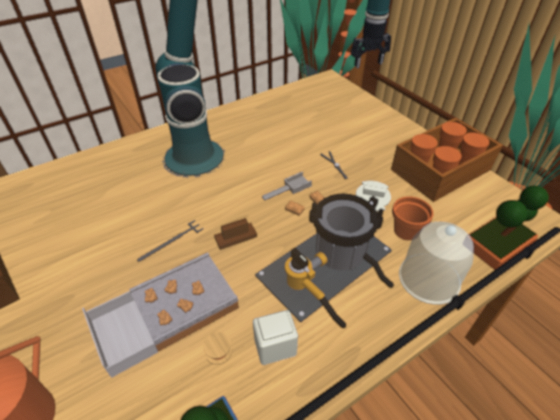

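The top view shows the pot at (row 177, col 229), the valve at (175, 282), the lid at (227, 160) and two cakes at (252, 209) and (254, 237). The scraper is at (254, 302), and the plate holds five chips with its tray on the right. I'll move above the cakes next.

Request:
jog_arm(plan=[[-0.038,-0.039,-0.005,0],[-0.038,-0.039,-0.005,0],[-0.038,-0.039,-0.005,0],[-0.038,-0.039,-0.005,0],[-0.038,-0.039,-0.005,0]], jaw=1.0)

```text
time: 1.12
tool_pos: [0.3001, 0.4191, 0.2237]
tcp_rot: [0.378, 3.118, 0.001]
wrist_force: [-0.2, 0.9, -0.4]
width: 1.0
grip_force: 0.0
```

Request:
jog_arm(plan=[[-0.038,-0.039,-0.005,0],[-0.038,-0.039,-0.005,0],[-0.038,-0.039,-0.005,0],[-0.038,-0.039,-0.005,0],[-0.038,-0.039,-0.005,0]])

```text
time: 1.75
tool_pos: [0.438, 0.1842, 0.2489]
tcp_rot: [0.379, 3.117, 0.001]
wrist_force: [1.1, 1.7, 0.4]
width: 0.996
grip_force: 0.0
```

Add to h.py:
```python
def rect(cam,t,z,n=5):
    """outline -> min-area rect on plane z: centre, size, long-axis angle"""
    i=bot.camera_info(cam);save(cam,"_tmp");o=[]
    for d in bot.regions_of(cam,t)[:n]:
        rc=np.argwhere(d["pixels"])
        if len(rc)<15: continue
        P=np.array([at(cam,q,z,i)[:2] for q in rc[::max(1,len(rc)//1500)]]).astype(np.float32)
        (cx,cy),(w,h),a=cv2.minAreaRect(P*1000)
        a=np.radians(a) if w>=h else np.radians(a+90)
        o.append((cx/1e3,cy/1e3,max(w,h),min(w,h),a))
        print(t,round(d["conf"],2),"c",round(cx/1e3,4),round(cy/1e3,4),"size",round(max(w,h)),round(min(w,h)),"ang",round((a+np.pi/2)%np.pi-np.pi/2,3),"px",rc.mean(0).round())
    return o
def spots(cam,t,z,n=5):
    i=bot.camera_info(cam);bot.read_camera(cam)
    for d in bot.spot_point(cam,t)[:n]: print(t,round(d["conf"],2),np.round(d["pixel"]),at(cam,d["pixel"],z,i).round(4))
```

Run:
```python
from h import *
p,M,s=tool();print(p,s["time"]);i=bot.camera_info("wrist");T=np.array(i["extrinsics"])
print("cam in tool",(M.T@(T[:3,3]-p)).round(3),(M.T@T[:3,:3]).round(2).tolist(),np.round(i["intrinsics"],1).tolist())
save("wrist","w1")
rect("wrist","cake1",.026);spots("wrist","cake1",0);rect("wrist","scraper",.02)
for t,z in [("pot_mouth",.145),("stud_a",.19),("knob_grip",.128)]: spots("wrist",t,z)
```

```text
[0.43797342 0.1841578  0.24892969] 1.75
cam in tool [ 0.075 -0.    -0.175] [[-0.0, -0.96, -0.29], [1.0, 0.0, -0.0], [0.0, -0.29, 0.96]] [[325.2, 0.0, 280.6], [0.0, 325.2, 211.5], [0.0, 0.0, 1.0]]
cake1 0.72 c 0.4349 0.2344 size 54 35 ang -0.024 px [159. 324.]
cake1 0.66 c 0.4289 0.1486 size 55 38 ang 0.464 px [171. 256.]
cake1 0.93 [170. 254.] [0.4277 0.1501 0.    ]
cake1 0.72 [166. 316.] [0.4413 0.2308 0.    ]
scraper 0.76 c 0.4245 -0.0668 size 143 52 ang 1.428 px [211. 113.]
scraper 0.18 c 0.81 -0.2206 size 185 63 ang -0.849 px [400. 132.]
pot_mouth 0.76 [376. 296.] [0.6475 0.1525 0.145 ]
pot_mouth 0.48 [ 65. 414.] [0.3426 0.3303 0.145 ]
knob_grip 0.21 [175. 250.] [0.41   0.1635 0.128 ]
```

View pics/w1.png

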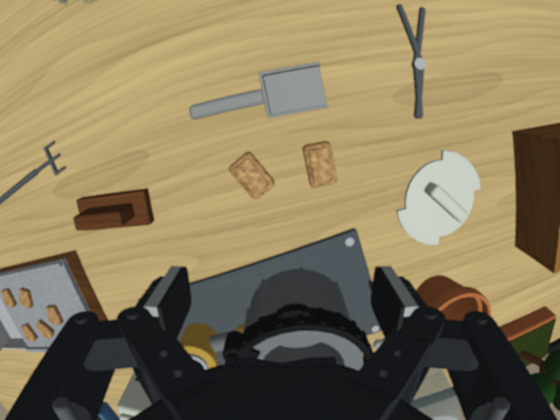

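The wrist view shows cake A at (165, 320) lying roughly along x and cake B at (175, 252) turned about 0.46. The lid is at (197, 438) and the scraper at (210, 113).

Run:
```python
from h import *
go([.437,.233,.10],1.548);go([.653,.160,.10],1.548)
```

```text
[0.0109, 0.0453, 0.1482] ytool 1.331 turn(toolz down) -0.217 q6 -0.98
[-0.2163, 0.0258, 0.1481] ytool 1.331 turn(toolz down) -0.217 q6 -0.98
```

Request:
jog_arm(plan=[[0.0055,0.0225,0.05,0],[0.0055,0.0225,0.05,0],[0,0,0.05,-0.11],[0,0,0.03,-0.107],[0,0,0,0]], jaw=0.7, clamp_n=30)

```text
time: 3.02
tool_pos: [0.4344, 0.2311, 0.0654]
tcp_rot: [-0.039, -3.135, 0.005]
wrist_force: [-0.7, -0.6, -0.0]
width: 0.702
grip_force: 0.0
```

Run:
```python
from h import *
save("wrist","w2");rect("wrist","cake1",.026);go([.437,.233,.005],1.548)
```

```text
cake1 0.82 c 0.4337 0.235 size 57 35 ang -0.027 px [218. 285.]
cake1 0.71 c 0.4272 0.152 size 54 39 ang 0.451 px [213. 171.]
[0.0018, 0.0001, 0.065] ytool 1.545 turn(toolz down) -0.003 q6 -1.11
```

Request:
jog_arm(plan=[[0,0.001,0.03,0],[0,0.001,0.03,0],[0,0,0.0,0]])

```text
time: 3.55
tool_pos: [0.4367, 0.2337, 0.0081]
tcp_rot: [-0.04, -3.14, 0.001]
wrist_force: [-0.0, -0.8, 1.0]
width: 0.701
grip_force: 0.0
```

Request:
jog_arm(plan=[[0,0,0,0],[0,0,0,0],[0,0,0,0]], jaw=0.3, clamp_n=30)

```text
time: 3.92
tool_pos: [0.4384, 0.2345, 0.0096]
tcp_rot: [0.039, 3.139, 0.002]
wrist_force: [-0.4, 0.7, 0.3]
width: 0.3
grip_force: 0.0
```

Request:
jog_arm(plan=[[0,0,-0.05,0],[0,0,-0.05,0],[0,0,-0.05,0],[0,0,-0.05,0],[0,0,-0.02,0]])

```text
time: 4.55
tool_pos: [0.4392, 0.2349, 0.2331]
tcp_rot: [0.039, 3.135, 0.005]
wrist_force: [-0.4, -0.1, 0.8]
width: 0.297
grip_force: 0.0
```

Run:
```python
from h import *
save("wrist","w3");rect("wrist","cake1",.026);go([.437,.233,.005],1.548)
```

```text
cake1 0.84 c 0.4278 0.1499 size 55 38 ang 0.447 px [169. 209.]
[0.0019, -0.0019, 0.225] ytool 1.546 turn(toolz down) -0.002 q6 -1.1
```

View pics/w3.png

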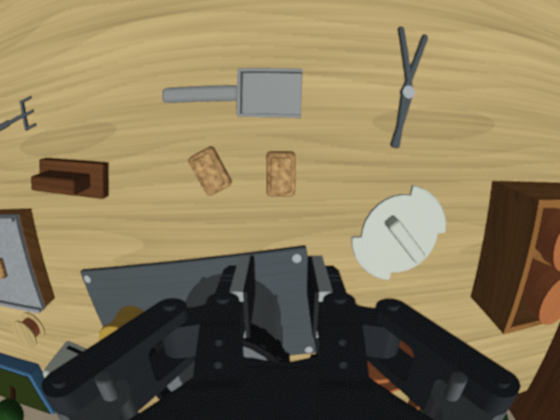

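Run:
```python
from h import *
p,M,s=tool();print(p,s["time"],s["width"])
print(at("wrist",[174,281],.026),proj("wrist",[.4384,.2345,.02]),proj("wrist",p))
bot.read_camera("top"); 
for c in("top",):rect(c,"cake1",.026)
for z in(.0,.026): print(at("top",[252,209],z))
bot.read_camera("scene")
for d in bot.spot_point("scene","cake1"): print(d["conf"],np.round(d["pixel"]),at("scene",d["pixel"],0).round(4))
```

```text
[0.43819858 0.2344664  0.22995945] 4.7 0.3020068985326842
[0.43287981 0.2351448  0.026     ] [177.60161664 280.56486005] [247.35642521 280.93812013]
cake1 0.46 c 0.4353 0.1457 size 55 38 ang 0.455 px [253. 236.]
[0.44169867 0.23717246 0.        ]
[0.43872874 0.23353084 0.026     ]
0.67 [214. 292.] [0.4382 0.1337 0.    ]
0.56 [200. 318.] [0.435  0.2412 0.    ]
```

The cake stayed where it was: at opening 0.3 the pads still leave about 35 mm. I'll repeat the grasp with a full close.

Request:
jog_arm(plan=[[0.002,0,0.05,0],[0.002,0,0.05,0],[0,0,0.05,0],[0,0,0.05,0],[0,0,0.023,0]], jaw=0.75)

```text
time: 5.58
tool_pos: [0.4296, 0.2324, 0.0008]
tcp_rot: [-0.039, -3.135, 0.005]
wrist_force: [0.2, 1.0, 1.2]
width: 0.748
grip_force: 0.0
```

Request:
jog_arm(plan=[[0,0,0,0],[0,0,0,0],[0,0,0,0],[0,0,0,0]], jaw=0.0, clamp_n=40)

```text
time: 6.08
tool_pos: [0.4344, 0.2347, 0.0066]
tcp_rot: [0.039, 3.139, 0.002]
wrist_force: [0.8, 0.0, -0.7]
width: 0.002
grip_force: 0.0
```

Request:
jog_arm(plan=[[0,0,-0.05,0],[0,0,-0.05,0],[0,0,-0.05,0],[0,0,-0.05,0],[0,0,-0.04,0]])

```text
time: 6.7
tool_pos: [0.4339, 0.2344, 0.2487]
tcp_rot: [0.039, 3.138, 0.003]
wrist_force: [0.9, 0.7, 0.1]
width: 0.002
grip_force: 0.0
```

Run:
```python
from h import *
go([.653,.160,.23],None)
for t,z in [("pot_mouth",.145),("stud_a",.19),("knob_grip",.128)]: spots("wrist",t,z,2)
```

```text
[-0.2208, -0.069, 0.0193] ytool 1.546
pot_mouth 0.41 [176.  83.] [0.4022 0.0396 0.145 ]
stud_a 0.6 [224. 391.] [0.4474 0.3248 0.19  ]
stud_a 0.5 [167. 213.] [0.3982 0.1862 0.19  ]
knob_grip 0.41 [265.  10.] [ 0.5158 -0.1353  0.128 ]
```

Request:
jog_arm(plan=[[0,0,0.06,0],[0,0,0.06,0],[0,0,0.06,0],[0,0,0,0]], jaw=0.75)

```text
time: 7.5
tool_pos: [0.4265, 0.2309, 0.0585]
tcp_rot: [-0.039, -3.127, 0.011]
wrist_force: [-0.5, 0.1, 0.5]
width: 0.751
grip_force: 0.0
```

Run:
```python
from h import *
a=save("wrist","w4");b=save("scene","s4");p,M,s=tool();print(p)
c=cv2.resize(b[150:290,200:400],(560,392))
cv2.imwrite("pics/m4.png",np.vstack([a[100:],c])[:,:,::-1][:600] if False else np.hstack([cv2.resize(a,(400,300)),cv2.resize(c,(400,300))])[:,:,::-1])
print(proj("scene",p),proj("wrist",p));rect("wrist","cake1",.026)
```

```text
[0.43279699 0.23389112 0.06509574]
[185.89511629 316.92938772] [247.36918047 280.92114355]
cake1 0.92 c 0.4331 0.2353 size 58 35 ang -0.022 px [223. 283.]
cake1 0.72 c 0.4268 0.1519 size 54 40 ang 0.444 px [218. 168.]
```

View pics/m4.png

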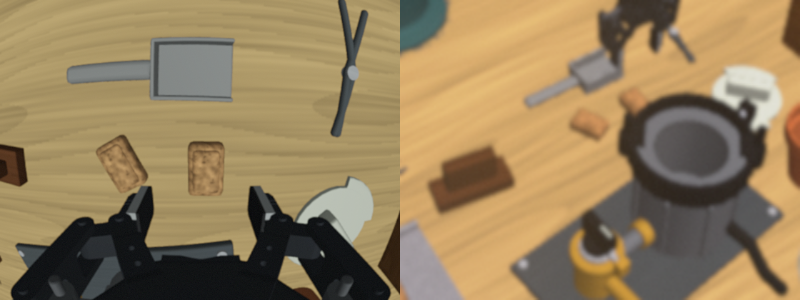

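Request:
jog_arm(plan=[[0,0,0.03,0],[0,0,0.028,0],[0,0,0,0],[0,0,0,0]], jaw=0.75)

```text
time: 8.2
tool_pos: [0.4354, 0.2351, 0.0097]
tcp_rot: [0.039, 3.138, 0.003]
wrist_force: [0.5, -0.1, 0.4]
width: 0.745
grip_force: 0.0
```

Run:
```python
from h import *
a=save("wrist","w5");p,M,s=tool();print(p,s["q"])
b=save("scene","s5");c=cv2.resize(b[150:250,250:383],(400,300))
cv2.imwrite("pics/m5.png",np.hstack([cv2.resize(a,(400,300)),c])[:,:,::-1])
print(proj("scene",p),proj("wrist",p));rect("wrist","cake1",.026)
```

```text
[0.43548302 0.2351647  0.00975191] [ 4.44813082e-01  1.24396193e-01  2.15468692e+00 -8.80082167e-06
  8.58140347e-01 -1.10120648e+00]
[198.8438562  316.63192764] [247.7043237  281.02069904]
cake1 0.74 c 0.4257 0.1536 size 53 41 ang 0.425 px [242. 138.]
cake1 0.67 c 0.432 0.2354 size 57 34 ang -0.023 px [250. 281.]
```

View pics/m5.png

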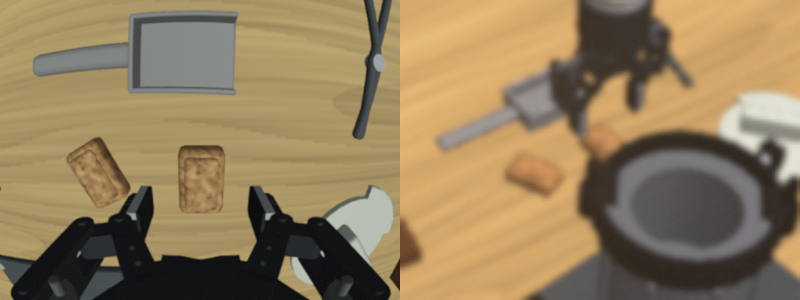

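Request:
jog_arm(plan=[[0,0,0.003,0],[0,0,0,0]], jaw=0.0, clamp_n=40)

```text
time: 8.65
tool_pos: [0.4331, 0.2341, 0.0041]
tcp_rot: [-0.039, -3.141, 0.0]
wrist_force: [0.0, 0.6, 0.2]
width: 0.33
grip_force: 0.0
```

```bash
python3 - <<'E'
from h import *
a=save("wrist","w6");p,M,s=tool();print(p,s["width"],s["grip_force"])
b=save("scene","s6");c=cv2.resize(b[150:250,250:383],(400,300))
cv2.imwrite("pics/m6.png",np.hstack([cv2.resize(a,(400,300)),c])[:,:,::-1])
E
```

```text
[0.43311735 0.23404036 0.00413199] 0.24478787647566977 0.0
```

View pics/m6.png

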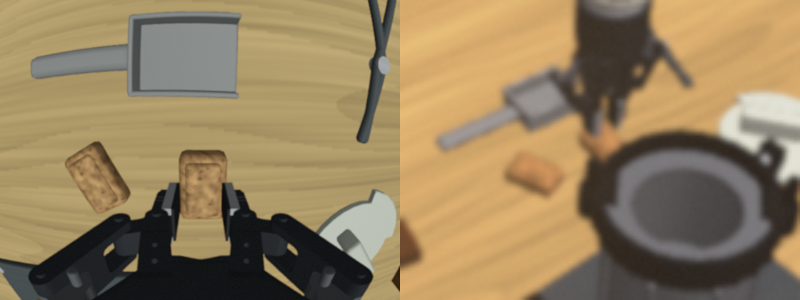

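Request:
jog_arm(plan=[[0,0,0,0]])

```text
time: 8.88
tool_pos: [0.4332, 0.2341, 0.0042]
tcp_rot: [-0.039, -3.141, 0.0]
wrist_force: [0.6, 1.0, -0.8]
width: 0.002
grip_force: 0.0
```

Request:
jog_arm(plan=[[0,0,0,0]])

```text
time: 9.0
tool_pos: [0.4333, 0.2341, 0.0042]
tcp_rot: [-0.039, -3.141, 0.0]
wrist_force: [0.3, 0.1, -0.2]
width: -0.001
grip_force: 0.0
```

Run:
```python
from h import *
a=save("wrist","w7");p,M,s=tool();print(p,s["width"],s["grip_force"])
b=save("scene","s7");c=cv2.resize(b[150:250,250:383],(400,300))
cv2.imwrite("pics/m7.png",np.hstack([cv2.resize(a,(400,300)),c])[:,:,::-1])
```

```text
[0.43332323 0.23411962 0.00424178] 0.002402609285738935 0.0
```

View pics/m7.png

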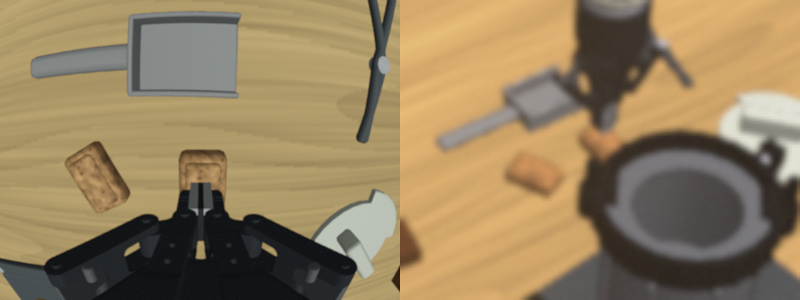

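The shut fingertips lie over the cake's top, so they are about 20 mm higher than reported. I'll open up and feel downward for contact in small steps.

Request:
jog_arm(plan=[[0,0,-0.03,0],[0,0,0,0],[0,0,0,0],[0,0,0,0]], jaw=0.75, lines="2,4")

```text
tool_pos: [0.4325, 0.2337, 0.0333]
tcp_rot: [-0.039, -3.14, 0.001]
wrist_force: [0.4, 0.5, 0.3]
```

Request:
jog_arm(plan=[[0,0,0.01,0],[0,0,0.01,0],[0,0,0.01,0],[0,0,0.006,0],[0,0,0,0]], lines="2,4")

```text
tool_pos: [0.4327, 0.2338, -0.0026]
tcp_rot: [-0.039, -3.14, 0.001]
wrist_force: [-0.2, 0.3, 0.5]
```

Request:
jog_arm(plan=[[0,0,0.004,0],[0,0,0,0]], lines="2,4")

```text
tool_pos: [0.4334, 0.2341, -0.0057]
tcp_rot: [0.039, 3.141, 0.0]
wrist_force: [-0.7, 0.0, -0.1]
```

Request:
jog_arm(plan=[[0,0,0.004,0],[0,0,0,0]], lines="2,4")

```text
tool_pos: [0.4331, 0.234, -0.01]
tcp_rot: [-0.039, -3.141, 0.0]
wrist_force: [0.3, 0.2, 0.0]
```

Request:
jog_arm(plan=[[0,0,0.004,0],[0,0,0,0]], lines="2,4")

```text
tool_pos: [0.4329, 0.234, -0.0141]
tcp_rot: [-0.039, -3.141, 0.001]
wrist_force: [0.4, 0.3, 0.4]
```

Request:
jog_arm(plan=[[0,0,0.004,0],[0,0,0,0]], lines="2,4")

```text
tool_pos: [0.433, 0.234, -0.0181]
tcp_rot: [-0.039, -3.141, 0.001]
wrist_force: [0.9, 0.1, 0.6]
```

Request:
jog_arm(plan=[[0,0,0,0],[0,0,0,0],[0,0,0,0],[0,0,0,0],[0,0,0,0]], jaw=0, clamp_n=40)

```text
time: 11.85
tool_pos: [0.4338, 0.2343, -0.0174]
tcp_rot: [0.039, 3.141, 0.001]
wrist_force: [0.3, 0.5, 2.6]
width: 0.411
grip_force: 40.8
```

```bash
python3 -c '
from h import *
p,M,s=tool();print(p,s["q"],s["joint_torque"])'
```

```text
[ 0.43377607  0.2343359  -0.01738455] [ 4.44780162e-01  1.66513622e-01  2.16996674e+00  7.26059240e-10
  8.04252043e-01 -1.10119569e+00] [-3.05165886e-02 -3.56635487e+01 -2.63814569e+01 -6.40938946e-03
  7.91481044e-02  9.51406146e-04]
```

Request:
jog_arm(plan=[[0,0,-0.05,0],[0,0,-0.05,0],[0,0,-0.05,0],[0,0,-0.05,0],[0,0,-0.03,0]], lines="2,6")

```text
tool_pos: [0.434, 0.2344, 0.215]
tcp_rot: [0.039, 3.139, 0.002]
wrist_force: [-0.0, 0.4, -0.6]
width: 0.407
grip_force: 40.5
```

Request:
jog_arm(plan=[[-0.03,-0.012,0,0],[-0.05,-0.012,0,0],[-0.05,-0.015,0,0],[-0.05,-0.015,0,0],[-0.041,-0.015,0,0]])

```text
time: 13.1
tool_pos: [0.6537, 0.1588, 0.2111]
tcp_rot: [-0.04, -3.14, 0.0]
wrist_force: [0.3, 1.2, 0.1]
width: 0.408
grip_force: 40.5
```

```bash
python3 - <<'E'
from h import *
save("wrist","w8")
for t,z in [("pot_mouth",.145),("stud_a",.19),("knob_grip",.128)]: spots("wrist",t,z,2)
print(proj("wrist",[.653,.16,.145]),tool()[0])
for c in("top","scene"): 
  for t,z in [("pot_mouth",.145),("stud_a",.19),("knob_grip",.128)]: spots(c,t,z,1)
E
```

```text
stud_a 0.91 [140. 176.] [0.59   0.0951 0.19  ]
knob_grip 0.74 [222. 105.] [ 0.6612 -0.005   0.128 ]
[215.56147543 280.70356329] [0.65130496 0.16017949 0.21197261]
pot_mouth 0.67 [224. 374.] [ 0.5023 -0.2703  0.145 ]
stud_a 0.5 [194. 249.] [0.5874 0.0984 0.19  ]
knob_grip 0.52 [170. 281.] [0.6758 0.0019 0.128 ]
pot_mouth 0.6 [216. 348.] [0.6434 0.1737 0.145 ]
stud_a 0.65 [200. 313.] [0.5796 0.1001 0.19  ]
knob_grip 0.67 [320. 163.] [ 0.6524 -0.3576  0.128 ]
```

View pics/w8.png

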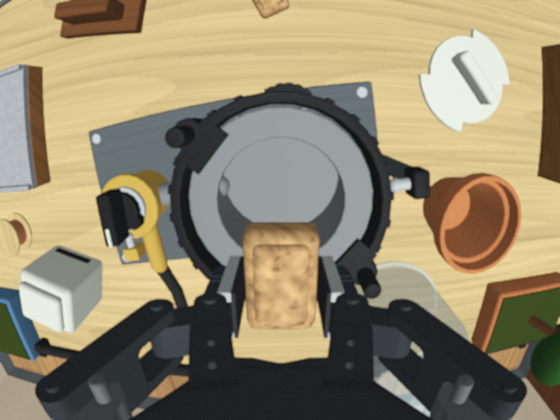

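Run:
```python
from h import *
a=at("wrist",[138,177],.19);b=at("wrist",[289,373],.19);print(a,b,(a+b)/2,np.linalg.norm(a-b))
for z in(.1615,):
  for q in([190,172],[190,391],[88,283]): print(at("wrist",q,z))
c=(a+b)/2;d=a[:2]-c[:2];k=np.array([.6612,-.005])-c[:2];print("stud ang",np.arctan2(d[1],d[0]),"pot yaw",np.arctan2(k[1],k[0])+np.pi/2, np.hypot(*k))
```

```text
[0.58794772 0.09652779 0.19      ] [0.69736654 0.22491624 0.19      ] [0.64265713 0.16072201 0.19      ] 0.1686892767457825
[0.62750896 0.07976409 0.1615    ]
[0.63150033 0.24179705 0.1615    ]
[0.55838757 0.16347069 0.1615    ]
stud ang -2.276594126649798 pot yaw 0.11142793332073686 0.16675618140889029
```

Request:
jog_arm(plan=[[0.008,0.0,0.02,0],[0,0,0.03,0],[0,0,0.03,0],[0,0,0.028,0],[0,0,0,0]], lines="2,6")

```text
tool_pos: [0.642, 0.1593, 0.101]
tcp_rot: [-0.039, -3.135, 0.002]
wrist_force: [-0.5, 0.5, -0.2]
width: 0.407
grip_force: 40.5
```

Request:
jog_arm(plan=[[0,0,0,0],[0,0,0,0]], jaw=0.58)

```text
time: 14.92
tool_pos: [0.6462, 0.1602, 0.1065]
tcp_rot: [0.039, 3.138, 0.001]
wrist_force: [-0.5, 0.3, 0.0]
width: 0.586
grip_force: 0.0
```

Request:
jog_arm(plan=[[0,0,-0.04,0],[0,0,-0.05,0],[0,0,-0.03,0],[0,0,0,0]])

```text
time: 15.42
tool_pos: [0.6476, 0.1605, 0.2304]
tcp_rot: [0.039, 3.131, 0.003]
wrist_force: [-0.4, -0.3, -0.3]
width: 0.582
grip_force: 0.0
```

Run:
```python
from h import *
save("wrist","w9");go([.427,.149,.15],.45+1.571)
a=[d for d in bot.spot_point("wrist","cake1")]; print([(round(d["conf"],2),np.round(d["pixel"])) for d in a])
```

```text
[0.2192, -0.0167, 0.0763] ytool 1.546 turn(toolz down) -0.475 q6 -1.34
[(0.93, array([178., 280.])), (0.76, array([  2., 265.]))]
```

View pics/w9.png

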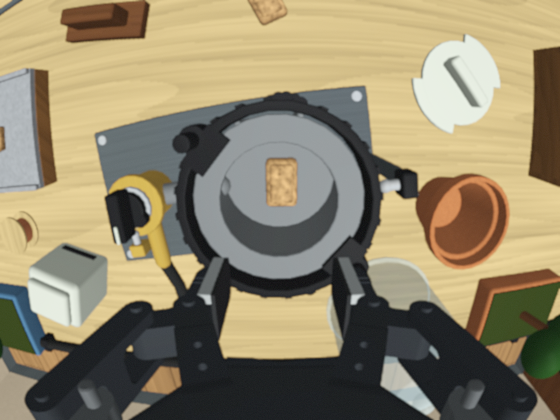

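Cake A lies on the pot floor at (182, 281). Cake B is next.

Request:
jog_arm(plan=[[0.044,-0.003,0.0,0],[0.044,-0.003,0.0,0],[0.044,-0.003,0.0,0],[0.044,-0.003,0.015,0],[0.043,-0.004,0.015,0]], jaw=0.75, lines="2,4")

```text
tool_pos: [0.4226, 0.1489, 0.192]
tcp_rot: [-0.039, -3.139, 0.001]
wrist_force: [-0.0, -0.5, 0.0]
```

Request:
jog_arm(plan=[[0,0,0.03,-0.16],[0,0,0.03,-0.16],[0,0,0.03,-0.155],[0,0,0,0],[0,0,0,0]], lines="2,4")

```text
tool_pos: [0.4251, 0.1493, 0.1043]
tcp_rot: [0.697, -3.063, 0.0]
wrist_force: [0.6, -0.5, -0.0]
```

Run:
```python
from h import *
r=rect("wrist","cake1",.026,2);go([r[0][0],r[0][1],-.017],r[0][4]+1.571)
```

```text
cake1 0.68 c 0.4271 0.1456 size 55 35 ang 0.44 px [208. 275.]
[0.0013, -0.004, 0.1225] ytool 2.019 turn(toolz down) 0.009 q6 -1.74
```

Request:
jog_arm(plan=[[0.001,-0.003,0.03,0],[0,0,0.03,0],[0,0,0.03,0],[0,0,0.031,0],[0,0,0,0]], lines="2,4")

```text
tool_pos: [0.4241, 0.1457, -0.0178]
tcp_rot: [0.699, -3.059, 0.0]
wrist_force: [0.2, -0.0, 0.2]
```

Request:
jog_arm(plan=[[0,0,0,0],[0,0,0,0],[0,0,0,0],[0,0,0,0]], jaw=0, clamp_n=40)

```text
time: 18.0
tool_pos: [0.4279, 0.1468, -0.0146]
tcp_rot: [-0.7, 3.058, 0.0]
wrist_force: [-1.4, 0.3, 7.1]
width: 0.407
grip_force: 40.5
```

Request:
jog_arm(plan=[[0,0,-0.05,0],[0,0,-0.05,0],[0,0,-0.05,0],[0,0,-0.05,0],[0,0,-0.03,0]])

```text
time: 18.62
tool_pos: [0.4269, 0.1466, 0.2173]
tcp_rot: [-0.7, 3.057, 0.0]
wrist_force: [0.4, -0.5, 0.1]
width: 0.405
grip_force: 40.4
```

Run:
```python
from h import *
go([.650,.160,.213],1.546)
```

```text
[-0.2067, -0.085, 0.0055] ytool 2.021 turn(toolz down) 0.475 q6 -1.75
```

Request:
jog_arm(plan=[[-0.041,-0.017,0,0],[-0.041,-0.017,0,0],[-0.041,-0.017,0,0],[-0.041,-0.016,0,0],[-0.041,-0.016,0,0]], lines="2,4")

```text
tool_pos: [0.6477, 0.1607, 0.2139]
tcp_rot: [-0.701, 3.062, 0.0]
wrist_force: [0.3, 0.0, 0.1]
```

Request:
jog_arm(plan=[[0,0,0,0],[0,0,0.03,0],[0,0,0.03,0],[0,0,0.03,0],[0,0,0.02,0]], lines="2,6")

```text
tool_pos: [0.6446, 0.1605, 0.1021]
tcp_rot: [0.701, -3.06, -0.0]
wrist_force: [-0.3, -0.4, -1.2]
width: 0.404
grip_force: 40.4
```

Request:
jog_arm(plan=[[0,0,0,0],[0,0,0,0],[0,0,0,0]], jaw=0.58)

```text
time: 20.25
tool_pos: [0.6477, 0.161, 0.1054]
tcp_rot: [-0.7, 3.059, -0.0]
wrist_force: [-0.2, 0.1, 0.8]
width: 0.579
grip_force: 0.0
```

Request:
jog_arm(plan=[[0,0,-0.04,0],[0,0,-0.05,0],[0,0,-0.03,0],[0,0,0,0]])

```text
time: 20.75
tool_pos: [0.6493, 0.1613, 0.229]
tcp_rot: [-0.699, 3.053, -0.0]
wrist_force: [-0.2, 0.2, -0.8]
width: 0.582
grip_force: 0.0
```

Run:
```python
from h import *
save("wrist","w10")
a=bot.regions_of("wrist","cake1"); print([(round(d["conf"],2),np.round(d["box"])) for d in a])
bot.read_camera("top");rect("top","lid",.012,1);spots("top","lid",0,1);spots("top","cake1",0,6)
p=tool()[0];print(p);go([.525,.385,.2],None)
```

```text
[(0.87, array([266., 151., 301., 204.])), (0.59, array([256., 163., 304., 205.])), (0.53, array([ 0.,  0., 96., 73.]))]
lid 0.88 c 0.5288 0.3969 size 140 112 ang -0.758 px [226. 160.]
lid 0.82 [230. 162.] [0.5154 0.3921 0.    ]
[0.64575046 0.16052393 0.22194088]
[0.011, 0.2546, 0.0221] ytool 2.021
```

Two cake detections lie inside the pot and none on the bench, so I'll go over the lid.

Request:
jog_arm(plan=[[0,0.05,0,0],[0,0.053,0,0],[0,0.053,0,0],[0,0.053,0,0],[0.002,0.053,0,0]], jaw=0.7, lines="2,4")

```text
tool_pos: [0.5296, 0.3971, 0.2228]
tcp_rot: [0.701, -3.062, 0.0]
wrist_force: [0.2, -0.5, -0.5]
```

Request:
jog_arm(plan=[[0,0,0.02,-0.18],[0,0,0.02,-0.18],[0,0,0.02,0],[0,0,0,0],[0,0,0,0]], lines="2,4")

```text
tool_pos: [0.531, 0.3956, 0.1637]
tcp_rot: [-1.235, 2.888, 0.0]
wrist_force: [0.3, -0.5, 0.1]
```

Run:
```python
from h import *
save("wrist","w11");rect("wrist","lid",.014,1);spots("wrist","lid",0,1)
i=bot.camera_info("wrist");im=bot.read_camera("wrist")
d=bot.regions_of("wrist","lid")[0]
m=d["pixels"].astype(np.uint8)
cv2.imwrite("pics/w11b.png",np.hstack([cv2.resize(im,(400,300)),cv2.resize(np.dstack([m*255]*3),(400,300))])[:,:,::-1])
go([.529,.397,.1],2.384)
```

```text
lid 0.57 c 0.5223 0.398 size 139 113 ang -0.77 px [183. 287.]
lid 0.55 [179. 286.] [0.5217 0.3956 0.    ]
[0.0005, 0.0022, 0.064] ytool 2.381 turn(toolz down) -0.003 q6 -1.78
```

View pics/w11b.png

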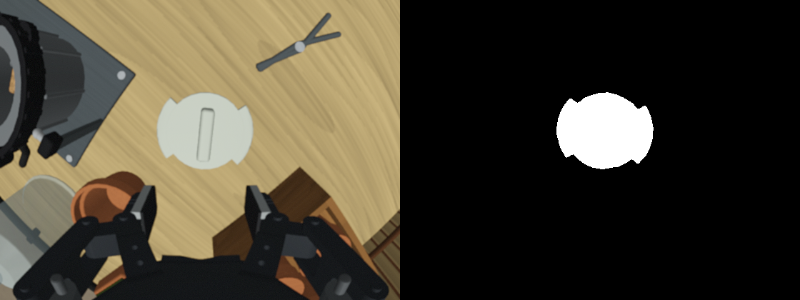

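```bash
python3 -c '
from h import *
go([.5235,.3975,.07],2.372)'
```

```text
[0.004, 0.0065, 0.094] ytool 2.381 turn(toolz down) 0.009 q6 -1.78
```

Request:
jog_arm(plan=[[0.004,0.006,0.03,0.009],[0,0,0.03,0],[0,0,0.034,0],[0,0,0,0],[0,0,0,0]], jaw=0.6, lines="2,4")

```text
tool_pos: [0.5241, 0.3974, 0.0705]
tcp_rot: [-1.224, 2.892, 0.0]
wrist_force: [0.7, 0.4, 0.7]
```

Run:
```python
from h import *
rect("wrist","lid",.014,1);spots("wrist","lid",0,1);go([.5235,.3975,.007],2.372)
i=bot.camera_info("wrist");im=cv2.cvtColor(save("wrist","w12"),cv2.COLOR_RGB2GRAY)
c=proj("wrist",[.5235,.3975,.044],i);print(c)
```

```text
lid 0.9 c 0.5234 0.3981 size 138 113 ang -0.552 px [211. 280.]
lid 0.71 [209. 282.] [0.5224 0.3979 0.    ]
[0.0012, 0.0007, 0.0644] ytool 2.372 turn(toolz down) -0.0 q6 -1.76
[229.31636962 280.87586265]
```

Request:
jog_arm(plan=[[0,0,0.03,0],[0,0,0.02,0],[0,0,0.013,0],[0,0,0,0]], lines="2,4")

```text
tool_pos: [0.5224, 0.3962, 0.0048]
tcp_rot: [1.224, -2.89, 0.001]
wrist_force: [0.5, 0.1, 0.6]
```

Request:
jog_arm(plan=[[0,0,0,0],[0,0,0,0],[0,0,0,0],[0,0,0,0],[0,0,0,0]], jaw=0, clamp_n=60)

```text
time: 24.8
tool_pos: [0.5245, 0.3976, 0.0078]
tcp_rot: [-1.224, 2.891, 0.001]
wrist_force: [-0.4, -0.3, 6.1]
width: 0.177
grip_force: 57.8
```

Request:
jog_arm(plan=[[0,0,-0.03,0],[0,0,-0.05,0],[0,0,-0.05,0],[0,0,-0.05,0],[0,0,-0.05,0]])

```text
time: 25.42
tool_pos: [0.5227, 0.3964, 0.2369]
tcp_rot: [1.225, -2.891, 0.001]
wrist_force: [0.3, 0.2, -1.4]
width: 0.177
grip_force: 57.5
```

Run:
```python
from h import *
go([.645,.161,.237],2.436)
```

```text
[0.084, -0.2516, -0.0] ytool 2.372 turn(toolz down) -0.064 q6 -1.76
```

Request:
jog_arm(plan=[[0.017,-0.05,0,0],[0.017,-0.05,0,0],[0.017,-0.05,0,0],[0.017,-0.05,0,0],[0.016,-0.051,0,-0.064]], lines="2,6")

```text
tool_pos: [0.6451, 0.1603, 0.2353]
tcp_rot: [1.319, -2.85, -0.001]
wrist_force: [0.1, 0.2, -0.3]
width: 0.175
grip_force: 57.6
```

Request:
jog_arm(plan=[[0,0,0,0],[0,0,0,0]], lines="2,6")

```text
tool_pos: [0.6446, 0.1618, 0.2353]
tcp_rot: [1.314, -2.852, -0.002]
wrist_force: [-0.4, 0.7, -1.5]
width: 0.178
grip_force: 57.7
```

```bash
python3 - <<'E'
from h import *
save("wrist","w13");p,M,s=tool();print(p)
i=bot.camera_info("wrist")
for d in bot.spot_point("wrist","stud_a")[:3]: print("stud",round(d["conf"],2),d["pixel"],at("wrist",d["pixel"],.19,i))
for d in bot.spot_point("wrist","pot_mouth")[:2]: print("pm",round(d["conf"],2),d["pixel"],at("wrist",d["pixel"],.145,i))
for d in bot.spot_point("wrist","knob_grip")[:2]: print("kn",round(d["conf"],2),d["pixel"],at("wrist",d["pixel"],.128,i))
d=bot.regions_of("wrist","lid")[0];rc=np.argwhere(d["pixels"]);print(d["box"])
P=np.array([at("wrist",q,.24,i)[:2] for q in rc[::5]]).astype(np.float32)*1000
print(cv2.minAreaRect(P),proj("wrist",[.643,.161,.1615],i))
E
```

```text
[0.64448841 0.16247506 0.23555097]
stud 0.65 [100.7, 278.0] [0.5902062  0.09701971 0.19      ]
stud 0.41 [80.7, 64.3] [ 0.69777012 -0.03280949  0.19      ]
pm 0.32 [168.4, 525.6] [0.42755402 0.29464825 0.145     ]
kn 0.77 [79.4, 142.1] [ 0.66532298 -0.00471272  0.128     ]
[0.0, 32.8, 91.6, 119.9]
((688.4329833984375, -23.778995513916016), (63.71565246582031, 71.20223999023438), 68.42819213867188) [208.09684794 280.01166343]
```

View pics/w13.png

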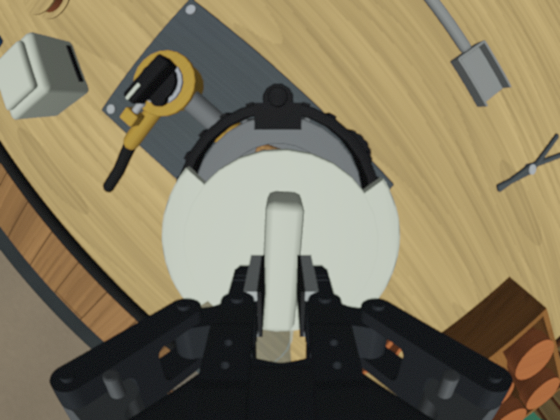

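Run:
```python
from h import *
p,M,s=tool();print(p)
for z in(.240,.244,.25):
  f=at("wrist",[150,281],z);l=at("wrist",[232,163],z);r=at("wrist",[232,398],z)
  u=M[:2,0]
  print(z,"centre from front",f[:2]-.057*u,"from lobes",((l+r)/2)[:2],np.hypot(*(l-r)[:2]))
  h=at("wrist",[192,284],z+.028);print("handle end ->c",h[:2]-.036*u)
im=cv2.imread("pics/w13.png")
print(proj("wrist",[.6445-.086*np.cos(.865),.1618-.086*np.sin(.865),.19]))
```

```text
[0.64468179 0.16317951 0.23624778]
0.24 centre from front [0.64426267 0.16382924] from lobes [0.63762748 0.15561047] 0.13822564512385097
handle end ->c [0.6400717  0.16091327]
0.244 centre from front [0.6439903  0.16349674] from lobes [0.63664803 0.15445451] 0.1349951685686338
handle end ->c [0.63948339 0.16014988]
0.25 centre from front [0.64358173 0.16299798] from lobes [0.63517885 0.15272056] 0.13014945373580805
handle end ->c [0.63860093 0.15900479]
[ 97.56127429 278.86674264]
```

Request:
jog_arm(plan=[[0.001,-0.001,0.03,0],[0,0,0.03,0],[0,0,0.015,0],[0,0,0,0]], lines="2,6")

```text
tool_pos: [0.6441, 0.1608, 0.1598]
tcp_rot: [1.317, -2.849, -0.001]
wrist_force: [-0.3, -0.2, -0.7]
width: 0.177
grip_force: 57.7
```

Request:
jog_arm(plan=[[0,0,0.005,0],[0,0,0,0]], lines="2,4")

```text
tool_pos: [0.646, 0.1607, 0.1573]
tcp_rot: [-1.317, 2.851, -0.001]
wrist_force: [-0.6, -0.1, -1.4]
```

Request:
jog_arm(plan=[[0,0,0.004,0],[0,0,0,0]], lines="2,4")

```text
tool_pos: [0.6453, 0.1605, 0.1522]
tcp_rot: [1.317, -2.852, -0.0]
wrist_force: [-0.2, 0.2, -2.0]
```

Request:
jog_arm(plan=[[0,0,0.004,0],[0,0,0,0]], lines="2,4")

```text
tool_pos: [0.645, 0.1604, 0.1477]
tcp_rot: [1.317, -2.851, -0.0]
wrist_force: [-0.1, 0.1, -1.3]
```

Request:
jog_arm(plan=[[0,0,0.004,0],[0,0,0,0]], lines="2,4")

```text
tool_pos: [0.6457, 0.1605, 0.1448]
tcp_rot: [-1.317, 2.851, -0.0]
wrist_force: [-0.1, 1.2, 1.4]
```

Request:
jog_arm(plan=[[0,0,0.004,0],[0,0,0,0]], lines="2,4")

```text
tool_pos: [0.6458, 0.1606, 0.1446]
tcp_rot: [-1.316, 2.85, -0.001]
wrist_force: [-7.3, -1.7, 15.3]
```

Request:
jog_arm(plan=[[0,0,0.003,0],[0,0,0,0]], lines="2,4")

```text
tool_pos: [0.6459, 0.1606, 0.1445]
tcp_rot: [-1.316, 2.85, -0.001]
wrist_force: [-13.1, -4.0, 27.1]
```

Request:
jog_arm(plan=[[0,0,-0.006,0],[0,0,0,0],[0,0,0,0]], lines="2,4")

```text
tool_pos: [0.6462, 0.1607, 0.1447]
tcp_rot: [-1.316, 2.851, -0.001]
wrist_force: [-1.3, -0.4, 8.6]
```

Request:
jog_arm(plan=[[0,0,0,0],[0,0,0,0]], jaw=0.45, lines="2,6")

```text
tool_pos: [0.6448, 0.1604, 0.1421]
tcp_rot: [1.316, -2.851, -0.001]
wrist_force: [-0.2, -0.9, 0.5]
width: 0.449
grip_force: 0.0
```

Request:
jog_arm(plan=[[0,0,-0.03,0],[0,0,-0.03,0],[0.03,0,-0.03,0],[0.03,0,0,0],[0,0,0,0]], lines="2,6")

```text
tool_pos: [0.6056, 0.1137, 0.2332]
tcp_rot: [1.315, -2.853, 0.0]
wrist_force: [0.2, 0.1, -0.4]
width: 0.451
grip_force: 0.0
```

Run:
```python
from h import *
save("wrist","w14");i=bot.camera_info("wrist");p,M,s=tool();print(p)
rect("wrist","lid",.152,1);spots("wrist","stud_a",.19,1)
```

```text
[0.60602571 0.11449428 0.23277564]
lid 0.68 c 0.6452 0.1578 size 177 167 ang 0.229 px [245. 281.]
stud_a 0.81 [188. 282.] [0.5889 0.0966 0.19  ]
```

View pics/w14.png

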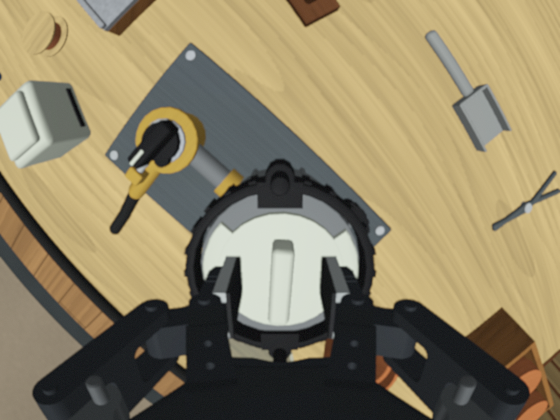

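The lid sits flat inside the ring with its lobes clear of the claws: its front edge is at row 212 and the stud at (180, 281). Now I'll take the near stud between the pads, which lie tangentially to the ring.

Run:
```python
from h import *
go([.589,.0967,.165],2.430)
```

```text
[0.0256, 0.0012, 0.0674] ytool 2.436 turn(toolz down) 0.006 q6 -2.29
```

Request:
jog_arm(plan=[[0.025,0.001,0,0],[0,0,0.03,0],[0,0,0.03,0],[0,0,0.007,0],[0,0,0,0]], lines="2,4")

```text
tool_pos: [0.5894, 0.0968, 0.1658]
tcp_rot: [1.317, -2.851, -0.001]
wrist_force: [-0.4, 0.1, -0.6]
```

Request:
jog_arm(plan=[[0,0,0,0],[0,0,0,0],[0,0,0,0],[0,0,0,0]], jaw=0.05, clamp_n=25, lines="2,6")

```text
tool_pos: [0.5897, 0.0965, 0.1667]
tcp_rot: [-1.317, 2.852, -0.0]
wrist_force: [-0.4, -0.6, -0.9]
width: 0.049
grip_force: 0.0
```

The pads closed above the stud, the same ~22 mm finger offset as before, so I'll go lower.

Request:
jog_arm(plan=[[0,0,0,0],[0,0,0,0],[0,0,0,0]], jaw=0.5, lines="6,6")

```text
grip_force: 0.0
```

Request:
jog_arm(plan=[[0,0,0.01,0],[0,0,0.01,0],[0,0,0,0]], lines="2,4")

```text
tool_pos: [0.588, 0.0963, 0.1442]
tcp_rot: [1.316, -2.849, -0.002]
wrist_force: [0.1, -0.5, 0.4]
```

Request:
jog_arm(plan=[[0,0,0,0],[0,0,0,0],[0,0,0,0],[0,0,0,0]], jaw=0.05, clamp_n=25, lines="2,6")

```text
tool_pos: [0.5897, 0.0964, 0.1466]
tcp_rot: [-1.317, 2.852, -0.0]
wrist_force: [-0.1, 0.1, -0.1]
width: 0.144
grip_force: 24.4
```

Request:
jog_arm(plan=[[-0.001,0.0128,0,0.15],[-0.001,0.0128,0,0.15],[-0.001,0.0128,0,0.15],[-0.001,0.0128,0,0.15],[0,0,0,0]], lines="2,6")

```text
tool_pos: [0.5638, 0.1402, 0.1466]
tcp_rot: [-0.416, 3.11, 0.001]
wrist_force: [5.1, 1.2, -3.4]
width: 0.147
grip_force: 24.5
```

```bash
python3 -c '
from h import *
p=tool()[0];d=p[:2]-[.645,.1613];print(p,np.hypot(*d),np.arctan2(d[1],d[0]))'
```

```text
[0.56377597 0.14023683 0.14662666] 0.08391066742386372 -2.887859870505621
```

Request:
jog_arm(plan=[[-0.001,0.0128,0,0.15],[-0.001,0.0128,0,0.15],[-0.001,0.0128,0,0.15],[-0.001,0.0128,0,0.15],[0,0,0,0]], lines="2,6")

```text
tool_pos: [0.5676, 0.1893, 0.1467]
tcp_rot: [0.521, 3.092, 0.0]
wrist_force: [9.7, -0.5, -4.4]
width: 0.139
grip_force: 24.5
```

Request:
jog_arm(plan=[[-0.001,0.0128,0,0.15],[-0.001,0.0128,0,0.15],[0,0.008,0,0.06],[0,0,0,0],[0,0,0,0]], lines="2,6")

```text
tool_pos: [0.5798, 0.211, 0.1464]
tcp_rot: [1.066, 2.955, -0.022]
wrist_force: [-3.4, -19.4, 7.1]
width: 0.144
grip_force: 26.0
```

```bash
python3 -c '
from h import *
p=tool()[0];d=p[:2]-[.645,.1613];print(p,np.hypot(*d),np.arctan2(d[1],d[0])-2*np.pi, tool()[2]["torque"])'
```

```text
[0.57984824 0.21102889 0.14643961] 0.08196166021997878 -3.7935375587323876 [-3.36768534  0.57224133  0.22607098]
```

Request:
jog_arm(plan=[[0,-0.004,0,0],[0,0,0,0],[0,0,0,0],[0,0,0,0]], jaw=0.45, lines="2,6")

```text
tool_pos: [0.5785, 0.2164, 0.1463]
tcp_rot: [-1.068, -2.954, -0.0]
wrist_force: [-0.2, -0.4, -0.0]
width: 0.45
grip_force: 0.0
```

Request:
jog_arm(plan=[[0,0,-0.04,0],[0,0,-0.04,0],[0,0,-0.02,0],[0,0,0,0],[0,0,0,0]], lines="2,4")

```text
tool_pos: [0.5775, 0.2157, 0.2443]
tcp_rot: [-1.068, -2.952, 0.003]
wrist_force: [0.4, 0.2, -0.4]
```

Run:
```python
from h import *
save("wrist","w15")
for t,z in [("stud_a",.19),("knob_grip",.128),("lid",.145)]: spots("wrist",t,z,2)
go([.662,-.004,.23],1.6)
```

```text
stud_a 0.77 [227. 281.] [0.582 0.211 0.19 ]
knob_grip 0.53 [360. 185.] [ 0.6587 -0.0064  0.128 ]
lid 0.95 [282. 282.] [0.6391 0.1655 0.145 ]
lid 0.31 [345.  76.] [ 0.5525 -0.1126  0.145 ]
[-0.205, -0.1152, 0.0154] ytool 0.876 turn(toolz down) -0.724 q6 -0.56
```

Stud_a now reads at angle −3.81 against the expected −3.82, so the ring is locked. I'll go to the knob.

Request:
jog_arm(plan=[[-0.041,-0.023,0,0],[-0.041,-0.023,0,0],[-0.041,-0.023,0,0],[-0.041,-0.023,0,0],[-0.041,-0.023,0,0]], jaw=0.45, lines="2,3")

```text
tool_pos: [0.6628, -0.0051, 0.2462]
tcp_rot: [-1.07, -2.954, -0.0]
```

Request:
jog_arm(plan=[[0,0,0.01,-0.18],[0,0,0.01,-0.18],[0,0,0.01,-0.18],[0,0,0.0,-0.18],[0,0,0,0]], lines="2,3")

```text
tool_pos: [0.6623, -0.0037, 0.2158]
tcp_rot: [0.036, -3.141, -0.0]
```

Run:
```python
from h import *
im=save("wrist","w16");i=bot.camera_info("wrist");p,M,s=tool();print(p)
for d in bot.spot_point("wrist","knob_grip")[:2]: print(d["conf"],d["pixel"],at("wrist",d["pixel"],.128,i))
for d in bot.regions_of("wrist","feed_knob")[:3]: print(d["conf"],d["box"],d["pixels"].sum())
c=proj("wrist",[.66,-.005,.128],i);print(c)
r0,c0=int(c[0]),int(c[1]);crop=im[r0-70:r0+70,c0-90:c0+90]
cv2.imwrite("pics/k.png",cv2.resize(crop[:,:,::-1],(720,560),interpolation=cv2.INTER_CUBIC))
g=(im.max(2)<45).astype(np.uint8);n,l,st,ce=cv2.connectedComponentsWithStats(g)
for k in range(1,n):
    if st[k,4]>150 and abs(ce[k]-[c0,r0]).max()<60:
        P=np.array([at("wrist",q,.128,i)[:2] for q in np.argwhere(l==k)]).astype(np.float32)*1000
        print(st[k],ce[k],cv2.minAreaRect(P))
```

```text
[ 0.66243426 -0.00371542  0.2161521 ]
0.87 [205.5, 275.9] [ 0.66219808 -0.00785037  0.128     ]
0.42 [136.9, 552.8] [0.57929192 0.28017558 0.128     ]
0.97 [254.0, 171.5, 304.4, 236.7] 1975
0.67 [0.0, 20.0, 146.9, 172.6] 17619
[203.05302451 279.34150506]
[ 259  172   41   62 1050] [275.65619048 195.78571429] ((658.4402465820312, -8.14683723449707), (34.341773986816406, 47.2202033996582), 52.81394577026367)
```

View pics/k.png

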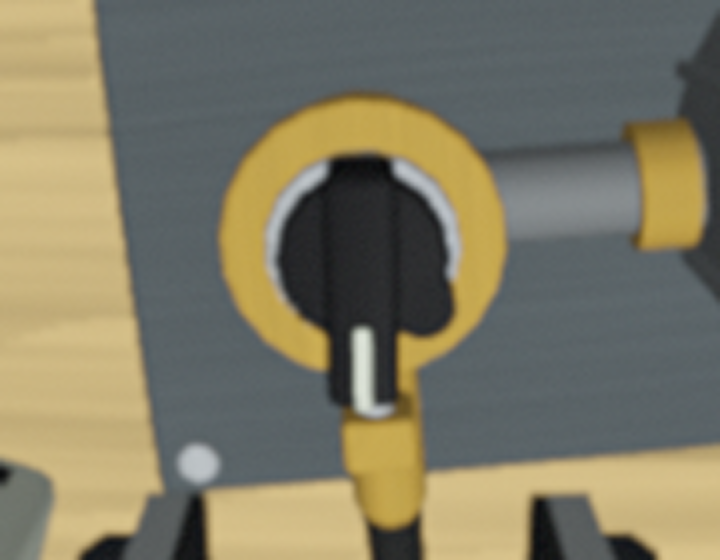

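The bar lies along the image's vertical, centred at (203, 280), so the pads are already across it.

Request:
jog_arm(plan=[[0.002,-0.001,0.03,0],[0,0,0.03,0],[0,0,0.03,0],[0,0,0.03,0],[0,0,0.012,0]], lines="2,4")

```text
tool_pos: [0.6589, -0.0046, 0.0821]
tcp_rot: [0.037, -3.138, -0.0]
wrist_force: [0.5, 0.4, 0.1]
```

Request:
jog_arm(plan=[[0,0,0,0]], lines="2,4")

```text
tool_pos: [0.6599, -0.0047, 0.0836]
tcp_rot: [0.038, -3.14, -0.0]
wrist_force: [-0.2, 0.1, 0.4]
```

Request:
jog_arm(plan=[[0,0,0,0],[0,0,0,0],[0,0,0,0],[0,0,0,0]], jaw=0.0, clamp_n=40, lines="2,6")

```text
tool_pos: [0.6619, -0.005, 0.0863]
tcp_rot: [-0.039, 3.138, -0.001]
wrist_force: [-1.0, -1.5, 5.9]
width: 0.167
grip_force: 42.2
```

Request:
jog_arm(plan=[[0,0,0,0.17],[0,0,0,0.17],[0,0,0,0.17],[0,0,0,0.17],[0,0,0,0.17]], lines="2,5")

```text
tool_pos: [0.6622, -0.0033, 0.0863]
tcp_rot: [1.265, 2.872, 0.005]
wrist_force: [1.0, 3.0, 5.1]
width: 0.172
```

Request:
jog_arm(plan=[[0,0,0,0.17],[0,0,0,0.17],[0,0,0,0.08],[0,0,0,0],[0,0,0,0]], lines="2,6")

```text
tool_pos: [0.6629, -0.0031, 0.0864]
tcp_rot: [1.821, 2.555, 0.006]
wrist_force: [2.4, 4.2, 4.8]
width: 0.173
grip_force: 77.5
```

```bash
python3 -c '
from h import *
p,M,s=tool();print(p,s["torque"],np.arctan2(M[1,1],M[0,1]))'
```

```text
[ 0.66293647 -0.00312777  0.0864339 ] [ 0.77003478 -0.39045     2.31152632] 0.33213437918206423
```

Request:
jog_arm(plan=[[0,0,0,-0.07],[0,0,0,0],[0,0,0,0],[0,0,0,0]], jaw=0.45, lines="2,6")

```text
tool_pos: [0.6602, -0.0049, 0.0841]
tcp_rot: [-1.742, -2.614, 0.0]
wrist_force: [1.1, 0.1, -0.2]
width: 0.456
grip_force: 0.0
```

Request:
jog_arm(plan=[[0,0,-0.03,0],[0,0,-0.04,0],[0,0,-0.04,0],[0,0,-0.02,0],[0,0,0,0]], lines="2,4")

```text
tool_pos: [0.6616, -0.0049, 0.2161]
tcp_rot: [1.74, 2.612, 0.003]
wrist_force: [0.2, 0.2, -0.3]
```

Run:
```python
from h import *
im=save("wrist","w17");i=bot.camera_info("wrist")
g=(im.max(2)<45).astype(np.uint8);n,l,st,ce=cv2.connectedComponentsWithStats(g);c=proj("wrist",[.66,-.005,.128],i)
for k in range(1,n):
    if st[k,4]>150 and abs(ce[k]-c[::-1]).max()<60:
        P=np.array([at("wrist",q,.128,i)[:2] for q in np.argwhere(l==k)]).astype(np.float32)*1000
        print(st[k],ce[k],cv2.minAreaRect(P))
save("top","t17")
rect("top","scraper",.03,1);go([.435,-.063,.23],1.6)
for d in bot.spot_point("top","chip1")[:6]:print(round(d["conf"],2),at("top",d["pixel"],.045).round(3))
```

```text
[ 263  171   43   62 1547] [283.49321267 197.54621849] ((661.8908081054688, -0.5407047271728516), (33.19076156616211, 52.20941925048828), 46.858943939208984)
scraper 0.67 c 0.4222 -0.1133 size 48 19 ang -0.033 px [255. 318.]
[0.0326, -0.2292, -0.0175] ytool 0.396 turn(toolz down) -1.204 q6 -0.44
0.67 [ 0.517 -0.298  0.045]
0.63 [ 0.513 -0.364  0.045]
0.6 [ 0.602 -0.347  0.045]
0.59 [ 0.56  -0.247  0.045]
0.42 [ 0.588 -0.303  0.045]
```

The knob turned 1.21 rad to its end stop, so it is on. Next is the scraper.

Request:
jog_arm(plan=[[0.006,-0.046,0,0],[0.006,-0.046,0,0],[0.007,-0.046,0,0],[0.007,-0.046,0,0],[0.007,-0.046,0,0]], jaw=0.6, lines="2,3")

```text
tool_pos: [0.4333, -0.0631, 0.2128]
tcp_rot: [-1.74, -2.614, 0.002]
```

Request:
jog_arm(plan=[[0,0,0.02,0.18],[0,0,0.02,0.18],[0,0,0.0,0.17],[0,0,0,0],[0,0,0,0]], lines="2,3")

```text
tool_pos: [0.4354, -0.063, 0.174]
tcp_rot: [-2.362, -2.071, 0.001]
```

Run:
```python
from h import *
save("wrist","w18");i=bot.camera_info("wrist")
rect("wrist","scraper",.02,2);rect("wrist","plate_top",.045,1);spots("wrist","scraper",0,2);spots("wrist","chip1",.045,6);spots("wrist","plate_top",.045,2)
go([.435,-.063,.2],-.14)
```

```text
plate_top 0.97 c 0.5563 -0.3105 size 319 179 ang 1.56 px [306. 408.]
scraper 0.72 [187. 274.] [ 0.4275 -0.066   0.    ]
chip1 0.4 [375. 417.] [ 0.5901 -0.3452  0.045 ]
plate_top 0.65 [346. 399.] [ 0.5577 -0.279   0.045 ]
[-0.0, -0.0005, -0.0257] ytool -0.134 turn(toolz down) 0.006 q6 -0.07
```

Run:
```python
from h import *
i=bot.camera_info("wrist");im=save("wrist","w19").astype(int);s=im.sum(2)
print(im[187,274],im[170:215:6,274].tolist(),im[187,200:350:15].tolist())
for thr in(200,260):
  g=((s<thr)&(im[:,:,0]>im[:,:,2]+12)).astype(np.uint8);n,l,st,ce=cv2.connectedComponentsWithStats(g)
  for k in range(1,n):
    if st[k,4]>200 and abs(ce[k]-[274,187]).max()<80:
        for z in(.02,.064):
            P=np.array([at("wrist",q,z,i)[:2] for q in np.argwhere(l==k)]).astype(np.float32)*1000
            print(thr,z,st[k],ce[k].round(),np.round(np.r_[cv2.minAreaRect(P)[0],cv2.minAreaRect(P)[1],cv2.minAreaRect(P)[2]],1))
```

```text
[81 50 32] [[83, 52, 34], [83, 52, 32], [82, 50, 32], [83, 55, 32], [82, 52, 31], [81, 51, 29], [89, 56, 34], [89, 58, 36]] [[180, 159, 110], [173, 153, 105], [172, 152, 104], [181, 161, 110], [85, 54, 32], [85, 54, 35], [94, 61, 39], [180, 159, 109], [186, 164, 113], [182, 161, 111]]
200 0.02 [ 251  133   47  109 4664] [275. 187.] [427.3 -64.  116.7  46.8  81.6]
200 0.064 [ 251  133   47  109 4664] [275. 187.] [429.7 -54.  101.1  40.6  81.6]
260 0.02 [ 251  132   48  111 5053] [274. 186.] [427.5 -63.8 118.1  48.1  81. ]
260 0.064 [ 251  132   48  111 5053] [274. 186.] [429.8 -53.8 102.3  41.7  81. ]
```

```bash
python3 -c '
from h import *
go([.428,-.064,.008],-.152)'
```

```text
[-0.002, -0.0073, 0.1663] ytool -0.134 turn(toolz down) 0.018 q6 -0.07
```

Request:
jog_arm(plan=[[-0.002,-0.007,0.03,0.018],[0,0,0.04,0],[0,0,0.04,0],[0,0,0.04,0],[0,0,0.016,0]], jaw=0.6, lines="2,4")

```text
tool_pos: [0.4261, -0.0636, 0.0061]
tcp_rot: [-2.381, -2.044, 0.004]
wrist_force: [0.0, 0.7, -0.4]
```

Request:
jog_arm(plan=[[0,0,0,0]], lines="2,4")

```text
tool_pos: [0.4274, -0.0639, 0.0076]
tcp_rot: [-2.382, -2.045, 0.002]
wrist_force: [-0.5, 0.5, 0.1]
```

Request:
jog_arm(plan=[[0,0,0,0],[0,0,0,0],[0,0,0,0],[0,0,0,0]], jaw=0.0, clamp_n=80, lines="2,6")

```text
tool_pos: [0.4299, -0.0644, 0.01]
tcp_rot: [2.382, 2.045, 0.003]
wrist_force: [-1.6, 0.1, 6.1]
width: 0.24
grip_force: 80.0
```

Request:
jog_arm(plan=[[0,0,-0.05,0],[0,0,-0.05,0],[0,0,-0.05,0],[0,0,0,0]])

```text
time: 44.65
tool_pos: [0.4323, -0.0649, 0.1637]
tcp_rot: [2.377, 2.041, 0.011]
wrist_force: [0.2, 0.0, -0.6]
width: 0.236
grip_force: 79.3
```

Run:
```python
from h import *
for y in(1.571,-1.571): go([.56,-.2,.17],y)
```

```text
[-0.1142, 0.1467, -0.0046] ytool -0.152 turn(toolz down) 1.419 q6 -0.05
[-0.1142, 0.1467, -0.0046] ytool -0.152 turn(toolz down) 1.419 q6 -0.05
```

Request:
jog_arm(plan=[[0,0,0,0.18],[0,0,0,0.18],[0,0,0,0.18],[0,0,0,0.18],[0,0,0,0.18]], lines="2,3")

```text
tool_pos: [0.4271, -0.0638, 0.1567]
tcp_rot: [-3.038, -0.797, 0.003]
```

Request:
jog_arm(plan=[[0,0,0,0.18],[0,0,0,0.18],[0,0,0,0.168],[0.04,0.04,0,0],[0.04,0.04,0,0]], lines="2,3")

```text
tool_pos: [0.5074, -0.145, 0.157]
tcp_rot: [-3.141, 0.013, 0.002]
```

Request:
jog_arm(plan=[[0.045,0.05,0,0],[0,0,0,0],[0,0,0,0]], lines="2,6")

```text
tool_pos: [0.5475, -0.1911, 0.1563]
tcp_rot: [-3.14, 0.015, 0.006]
wrist_force: [0.2, 0.3, -0.9]
width: 0.238
grip_force: 79.2
```

Run:
```python
from h import *
im=save("wrist","w20");p,M,s=tool();print(p)
rect("wrist","plate_top",.045,1);spots("wrist","chip1",.045,6);spots("wrist","plate_top",.045,2);rect("wrist","chip1",.055,6)
save("top","t20");rect("top","plate_top",.045,1);spots("top","plate_top",.045,1)
go([.56,-.19,.1],-1.58)
```

```text
[ 0.54740262 -0.19070832  0.15684754]
plate_top 0.6 c 0.5527 -0.351 size 356 179 ang 1.551 px [178. 427.]
chip1 0.81 [225. 441.] [ 0.5171 -0.3552  0.045 ]
chip1 0.79 [148. 446.] [ 0.5962 -0.3513  0.045 ]
chip1 0.74 [153. 393.] [ 0.5892 -0.2946  0.045 ]
chip1 0.74 [223. 388.] [ 0.5203 -0.2945  0.045 ]
chip1 0.72 [186. 344.] [ 0.5573 -0.249   0.045 ]
plate_top 0.95 [189. 379.] [ 0.5549 -0.2829  0.045 ]
chip1 0.89 c 0.5938 -0.3504 size 39 34 ang 0.07 px [151. 447.]
chip1 0.78 c 0.5176 -0.3509 size 37 35 ang -0.445 px [228. 443.]
chip1 0.7 c 0.5922 -0.2947 size 40 31 ang 0.675 px [153. 393.]
chip1 0.58 c 0.5218 -0.3012 size 38 32 ang -0.404 px [225. 395.]
plate_top 0.64 c 0.6767 0.1698 size 186 183 ang -0.013 px [179. 229.]
plate_top 0.79 [212. 368.] [ 0.5585 -0.2777  0.045 ]
[0.011, -0.0017, 0.0584] ytool -1.58 turn(toolz down) 0.0 q6 1.2
```

Request:
jog_arm(plan=[[0.008,-0.006,0.03,-0.0],[0,0,0.03,0],[0,0,0.03,0],[0,0,0,0]], lines="2,4")

```text
tool_pos: [0.5542, -0.1847, 0.0652]
tcp_rot: [-3.139, 0.015, 0.01]
wrist_force: [-0.2, 0.1, -1.6]
```

Request:
jog_arm(plan=[[0,0,0.007,0],[0,0,0,0],[0,0,0,0]], lines="2,4")

```text
tool_pos: [0.5579, -0.1861, 0.0625]
tcp_rot: [3.141, -0.015, 0.003]
wrist_force: [-0.3, -0.3, -1.4]
```

Request:
jog_arm(plan=[[0,0,0.005,0],[0,0,0,0],[0,0,0,0]], lines="2,4")

```text
tool_pos: [0.5569, -0.1857, 0.0562]
tcp_rot: [-3.141, 0.014, 0.0]
wrist_force: [0.3, -1.1, -1.3]
```

Request:
jog_arm(plan=[[0,0,0.003,0],[0,0,0,0],[0,0,0,0]], lines="2,4")

```text
tool_pos: [0.5575, -0.1858, 0.055]
tcp_rot: [3.141, -0.014, 0.001]
wrist_force: [-4.0, 1.7, 8.2]
```

Request:
jog_arm(plan=[[0,0.012,-0.001,0],[0,0.015,0,0],[0,0.015,0,0],[0,0.015,0,0],[0,0.015,0,0]], lines="2,6")

```text
tool_pos: [0.5571, -0.2582, 0.0552]
tcp_rot: [-3.14, 0.016, -0.002]
wrist_force: [0.7, 5.9, 5.7]
width: 0.243
grip_force: 80.4
```

Request:
jog_arm(plan=[[0,0.015,0,0],[0,0.015,0,0],[0,0.015,0,0],[0,0.015,0,0],[0,0.015,0,0]], lines="2,6")

```text
tool_pos: [0.5562, -0.333, 0.0552]
tcp_rot: [-3.14, 0.016, -0.002]
wrist_force: [0.5, 5.9, 6.2]
width: 0.242
grip_force: 80.4
```

Request:
jog_arm(plan=[[0,0.015,0,0],[0,0.015,0,0],[0,0.01,0,0],[0,0,0,0]], lines="2,6")

```text
tool_pos: [0.5556, -0.375, 0.055]
tcp_rot: [3.14, -0.016, 0.002]
wrist_force: [0.0, -0.8, 3.7]
width: 0.234
grip_force: 80.0
```

Run:
```python
from h import *
save("wrist","w21");rect("wrist","chip1",.02,6)
```

```text
chip1 0.97 c 0.5333 -0.4203 size 30 22 ang 1.548 px [253. 343.]
chip1 0.78 c 0.6039 -0.4184 size 34 29 ang 0.15 px [156. 344.]
chip1 0.76 c 0.5649 -0.4208 size 43 18 ang 0.151 px [210. 346.]
chip1 0.69 c 0.6068 -0.4428 size 37 30 ang 0.013 px [149. 382.]
chip1 0.63 c 0.5107 -0.4494 size 40 32 ang 1.283 px [277. 379.]
```

All five chips read beyond the scraper's edge, at y ≤ −0.418. I'll raise it and check.

Request:
jog_arm(plan=[[0,0,-0.03,0],[0,0,-0.04,0],[0,-0.02,-0.04,0],[0,-0.04,0,0],[0,-0.04,0,0]], lines="2,3")

```text
tool_pos: [0.5555, -0.2715, 0.1636]
tcp_rot: [-3.141, 0.016, 0.001]
```

Run:
```python
from h import *
save("wrist","w22");rect("wrist","chip1",.02,6);spots("wrist","chip1",.006,6)
save("top","t22");spots("top","chip1",.006,6)
```

```text
chip1 0.98 c 0.5336 -0.4196 size 31 21 ang -1.454 px [209. 423.]
chip1 0.88 c 0.6078 -0.4402 size 35 32 ang -0.214 px [141. 449.]
chip1 0.87 c 0.5122 -0.4498 size 37 29 ang -1.49 px [228. 442.]
chip1 0.84 c 0.6034 -0.42 size 32 28 ang 0.065 px [144. 428.]
chip1 0.66 c 0.5665 -0.4189 size 42 22 ang 0.105 px [178. 426.]
chip1 0.94 [146. 418.] [ 0.5995 -0.4187  0.006 ]
chip1 0.86 [214. 411.] [ 0.5235 -0.4178  0.006 ]
chip1 0.74 [227. 438.] [ 0.5062 -0.456   0.006 ]
chip1 0.69 [183. 419.] [ 0.5593 -0.4234  0.006 ]
chip1 0.66 [140. 443.] [ 0.6086 -0.4502  0.006 ]
chip1 0.64 [212. 408.] [ 0.5638 -0.4173  0.006 ]
chip1 0.58 [196. 418.] [ 0.6186 -0.4569  0.006 ]
chip1 0.58 [200. 404.] [ 0.6063 -0.4063  0.006 ]
```

Request:
jog_arm(plan=[[-0.03,-0.05,0,0],[-0.03,-0.05,0,0],[-0.03,-0.05,0,0],[-0.03,-0.05,0,0],[0,0,0,0]], lines="2,6")

```text
tool_pos: [0.4359, -0.0696, 0.1638]
tcp_rot: [-3.141, 0.011, 0.002]
wrist_force: [0.5, -0.8, -1.1]
width: 0.242
grip_force: 79.5
```

```bash
python3 -c '
from h import *
go([.43,-.0645,.15],-.152)'
```

```text
[-0.0059, -0.0051, 0.0138] ytool -1.578 turn(toolz down) -1.426 q6 1.36
```

Request:
jog_arm(plan=[[-0.006,-0.005,0,0],[0,0,0,-0.18],[0,0,0,-0.18],[0,0,0,-0.18],[0,0,0,-0.18]], lines="2,3")

```text
tool_pos: [0.4329, -0.068, 0.1645]
tcp_rot: [2.943, 1.099, 0.0]
```

Request:
jog_arm(plan=[[0,0,0,-0.18],[0,0,0,-0.18],[0,0,0,-0.18],[0,0,0,-0.166],[0,0,0.05,0]], lines="2,3")

```text
tool_pos: [0.438, -0.0691, 0.1183]
tcp_rot: [2.379, 2.037, 0.011]
```

Request:
jog_arm(plan=[[0,0,0.04,0],[0,0,0.03,0],[0,0,0.02,0],[0,0,0,0],[0,0,0,0]], lines="2,6")

```text
tool_pos: [0.4333, -0.0674, 0.0251]
tcp_rot: [2.386, 2.042, 0.001]
wrist_force: [0.1, 0.2, -1.4]
width: 0.239
grip_force: 79.4
```

Request:
jog_arm(plan=[[0,0,0.008,0],[0,0,0.003,0],[0,0,0,0],[0,0,0,0]], lines="2,4")

```text
tool_pos: [0.4322, -0.0665, 0.0135]
tcp_rot: [2.385, 2.044, 0.0]
wrist_force: [0.1, -0.8, -0.8]
```

Request:
jog_arm(plan=[[0,0,0.003,0],[0,0,0,0],[0,0,0,0]], lines="2,4")

```text
tool_pos: [0.432, -0.0665, 0.0102]
tcp_rot: [-2.386, -2.044, 0.0]
wrist_force: [-0.8, -0.0, -0.6]
```

Request:
jog_arm(plan=[[0,0,0.0015,0],[0,0,0,0],[0,0,0,0]], lines="2,4")

```text
tool_pos: [0.4321, -0.0665, 0.01]
tcp_rot: [-2.385, -2.044, 0.0]
wrist_force: [-4.5, 1.5, 10.1]
```

Request:
jog_arm(plan=[[0,0,0,0],[0,0,0,0],[0,0,0,0],[0,0,0,0]], jaw=0.6, lines="2,6")

```text
tool_pos: [0.432, -0.0665, 0.0086]
tcp_rot: [-2.386, -2.044, 0.0]
wrist_force: [0.1, 0.8, -0.1]
width: 0.603
grip_force: 0.0
```

Request:
jog_arm(plan=[[0,0,-0.03,0],[0,0,-0.05,0],[0,0,-0.05,0],[0,0,-0.05,0],[0,0,0,0]], lines="2,4")

```text
tool_pos: [0.4358, -0.0673, 0.194]
tcp_rot: [2.38, 2.039, 0.01]
wrist_force: [0.6, -0.2, -1.5]
```

Run:
```python
from h import *
i=bot.camera_info("wrist");im=save("wrist","w23").astype(int);s=im.sum(2)
g=((s<260)&(im[:,:,0]>im[:,:,2]+12)).astype(np.uint8);n,l,st,ce=cv2.connectedComponentsWithStats(g)
c=proj("wrist",[.43,-.065,.02],i)
for k in range(1,n):
    if st[k,4]>200 and abs(ce[k]-c[::-1]).max()<80:
        P=np.array([at("wrist",q,.02,i)[:2] for q in np.argwhere(l==k)]).astype(np.float32)*1000
        print(cv2.minAreaRect(P))
for t in ("cake1","chip1"): spots("wrist",t,.01,6)
```

```text
((429.9563293457031, -66.07650756835938), (117.98573303222656, 48.04758071899414), 81.50516510009766)
chip1 0.63 [385. 396.] [ 0.5656 -0.4214  0.01  ]
chip1 0.55 [385. 420.] [ 0.6101 -0.4367  0.01  ]
```

Run:
```python
from h import *
save("top","tf");save("scene","sf")
for c in("top","scene"):
  for t,z in [("stud_a",.19),("knob_grip",.128),("lid",.137),("scraper",0),("cake1",0),("chip1",.006)]: spots(c,t,z,5)
print(tool()[2]["time"])
```

```text
stud_a 0.94 [196. 208.] [0.5821 0.215  0.19  ]
knob_grip 0.67 [175. 283.] [ 0.662  -0.0031  0.128 ]
lid 0.93 [180. 228.] [0.6445 0.1623 0.137 ]
lid 0.18 [150. 327.] [ 0.7376 -0.143   0.137 ]
scraper 0.79 [251. 303.] [ 0.4402 -0.0673  0.    ]
cake1 0.59 [211. 407.] [ 0.5678 -0.4167  0.    ]
chip1 0.66 [228. 423.] [ 0.51   -0.4644  0.006 ]
chip1 0.52 [222. 408.] [ 0.5286 -0.4159  0.006 ]
chip1 0.48 [200. 403.] [ 0.6036 -0.4047  0.006 ]
chip1 0.45 [196. 417.] [ 0.6177 -0.4532  0.006 ]
chip1 0.43 [211. 408.] [ 0.5658 -0.4195  0.006 ]
stud_a 0.71 [184. 346.] [0.5768 0.2136 0.19  ]
stud_a 0.69 [290. 184.] [ 0.6481 -0.2957  0.19  ]
stud_a 0.31 [348. 132.] [ 0.7155 -0.4335  0.19  ]
knob_grip 0.5 [255. 300.] [ 0.6703 -0.0033  0.128 ]
knob_grip 0.25 [348. 276.] [ 0.8418 -0.1876  0.128 ]
lid 0.68 [222. 345.] [0.6503 0.1584 0.137 ]
scraper 0.72 [241. 237.] [ 0.4415 -0.0673  0.    ]
scraper 0.53 [168. 334.] [0.3349 0.3916 0.    ]
chip1 0.74 [317. 114.] [ 0.4943 -0.4508  0.006 ]
chip1 0.52 [329. 139.] [ 0.562  -0.4111  0.006 ]
chip1 0.51 [348. 129.] [ 0.5977 -0.4475  0.006 ]
chip1 0.51 [341. 142.] [ 0.5973 -0.416   0.006 ]
chip1 0.51 [315. 132.] [ 0.5157 -0.412   0.006 ]
57.95
```

```bash
python3 -c '
from workcell import bot
print(bot.finish_job())'
```

```text
the job is handed in; nothing more can be done
None
```

The job is handed in, verdict not shown: by the final readings both cakes are in the pot, the lid is home, the ring was locked before the knob went on, all five chips are in the tray, and the scraper stands upright on the bench.

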